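# Refill the spice rack and hold the marked jar's base up to the inspection camera

## Robot

A 6-joint arm with a two-finger parallel gripper is mounted at the origin on a cart in front of the work surface, level with it; the furniture and walls round the work are solid. World frame = base frame: x ahead of the robot, y to its left, z up, the work surface at z = 0. Lengths are in m, angles in rad, forces in N, time in s.
With the tool pointing down it reaches from about 0.425 to 0.925 m from the base axis. Payload 12.5 kg.
Tool frame: the origin (TCP) lies at the very end of the fingers, on their centre line; the grasp point (between the pads) lies 19 mm behind it; z points along the fingers, y is the line along which they close (so a half turn about z gives the same grasp; the last joint's range is limited). The gripper opens to 85 mm and grips with 20 to 120 N. Pads are 22 mm wide; open, the fingers measure 114 mm over their backs; the gripper's body (76 mm by 85 mm) begins 54 mm behind the grasp point. The pads swing forward as they close: fully open they stand 13 mm farther back than shut.
Start: joints at [-1.446, 0.491, 1.559, -0, 1.092, -0.106], TCP at [0.143, -0.608, 0.231] pointing down, gripper open.
Joint ranges: [-3.1, 3.1], [-0.84, 2.19], [0.05, 2.79], [-1.13, 4.28], [0.06, 2.93], [-2.69, 2.69]. Speed limits (rad/s): [2.22, 2.22, 2.79, 3.14, 3.14, 3.14].

## Interface

Orientations are given as a unit quaternion [x, y, z, w].
In Python, from plant import manip, kinematics, camera, hand_in, finder gives the robot as it stands. Calls block until the motion is done:
- manip.move_to(position, orientation): joint-space move of the TCP to a pose.
- manip.move_l(position, ori=None, speed=0.15, threshold=None): straight line of the TCP; ori=None keeps the orientation; speed is the mean speed in m/s. With threshold (N) it stops when the force on the tool has changed by that much, and returns True; else False.
- manip.move_joints(angles): joint-space move.
- manip.gripper_to(opening, squeeze=None): finger opening in m; squeeze is the grip in N (None keeps the last); returns when the fingers have stopped.
- manip.pause(seconds).
- kinematics.inverse_kinematics(position, orientation): joint angles nearest the present ones, or None.
- manip.read_state(): the state.
- camera(name): name is "scene" or "side" or "wrist"; returns a dict with "pixels" (480x640x3 uint8, red, green, blue), "K" (3x3 intrinsics, pixels), "D" ([k1, k2, p1, p2, k3] as OpenCV has them; the pictures are not rectified), "xyz" and "attitude" of the camera in the world. Camera axes: x right, y down, z forward; pixel columns grow to the right and rows downward; lengths in m; the calibration is good to about 2 mm. A picture is of the moment at which its call begins. There is no depth.
A pose or a line that the arm cannot do raises manip.Unreachable and nothing moves.
- hand_in(): hands the job in; it is judged then, once.
Trained networks look in a picture, given as the dict that the camera call returned (one of the last four; its "shot" number tells which), for a name from the list of things; names that differ only in an ending like _2 or _b are one class to them, and where a whole thing is asked for, a point or a joint stands for the part that bears it (a point fixed in the world has none). Each returns a list of dicts, best first, with "score" (0 to 1); they miss things now and then, are a little off and sometimes report something else, mostly with a low value. They report only what shows in the picture. A call takes as long as a camera call.
- finder.search_frame(picture, name): "at" ([column, row] in pixels, amid what is visible of it).
The state is a dict: "clock": time; "qpos": joint angles; "dq": joint speeds; "joint_efforts": joint torques, N m; "tool_pos": TCP position; "tcp_rot": TCP orientation; "ft_force": force on the tool from outside, world axes, zero at the start; "torque": the same for the moment, N m; "gripper_width": finger opening in m; "grasp_force": force on a finger pad.
Only numpy, scipy, OpenCV 4.12 (cv2) and the standard library are available. Lean on these libraries where they do the work, as an engineer would, in place of code of your own. Each camera call takes 0.05 s, during which the arm holds its last target. There are 200 camera calls.

## Task

Put the two loose spice jars at the front edge of the worktop, by the sink, away upright into empty wells of the spice rack, one per well and lowered in rather than dropped; then lift the jar with the green sticker out of the rack and show its underside to the small inspection camera so that its date stamp can be read: base squarely facing the lens, centred, about 80 mm in front of it. Finish holding the jar still there in the gripper; all other jars stay in the rack, and leave the other things on the worktop and the camera alone.

Things in the scene. Friction and masses are not known exactly. Their poses are not given: they have to be found in the camera images.
- rack: wooden spice rack, a fixed block 170 x 250 x 40 mm (its x, y, z) with six round wells in 2 rows of 3; origin at the centre of its underside, on the worktop; it stands turned by up to about 15 degrees. Wells are 47 mm in diameter and 30 mm deep (floor 10 mm above the underside), 80 mm apart centre to centre in x and y. Three wells hold a jar at the start, three are empty; which ones varies.
- rack_hole0 (a point): centre of the mouth of well 0 of the rack, at the level of the rack's top face; in the rack's frame at x -40, y -80 mm
- rack_hole1 (a point): centre of the mouth of well 1 of the rack, at the level of the rack's top face; in the rack's frame at x -40, y +0 mm
- rack_hole2 (a point): centre of the mouth of well 2 of the rack, at the level of the rack's top face; in the rack's frame at x -40, y +80 mm
- rack_hole3 (a point): centre of the mouth of well 3 of the rack, at the level of the rack's top face; in the rack's frame at x +40, y -80 mm
- rack_hole4 (a point): centre of the mouth of well 4 of the rack, at the level of the rack's top face; in the rack's frame at x +40, y +0 mm
- rack_hole5 (a point): centre of the mouth of well 5 of the rack, at the level of the rack's top face; in the rack's frame at x +40, y +80 mm
- jar_marked: spice jar, an upright cylinder 41 mm in diameter and 105 mm tall with a dark lid 40 mm in diameter (top 21 mm), 0.08 to 0.15 kg, loose; origin at the centre of its underside, z up its axis to the lid. The jar to be shown: green contents and a round bright green sticker, 26 mm across, on top of its lid. It starts in a well of the rack.
- jar_r1: spice jar, an upright cylinder 41 mm in diameter and 105 mm tall with a dark lid 40 mm in diameter (top 21 mm), 0.08 to 0.15 kg, loose; origin at the centre of its underside, z up its axis to the lid. Unmarked (no sticker); starts in a well of the rack and stays there.
- jar_r2: spice jar, an upright cylinder 41 mm in diameter and 105 mm tall with a dark lid 40 mm in diameter (top 21 mm), 0.08 to 0.15 kg, loose; origin at the centre of its underside, z up its axis to the lid. Unmarked (no sticker); starts in a well of the rack and stays there.
- jar_l1: spice jar, an upright cylinder 41 mm in diameter and 105 mm tall with a dark lid 40 mm in diameter (top 21 mm), 0.08 to 0.15 kg, loose; origin at the centre of its underside, z up its axis to the lid. Unmarked; starts standing loose on the worktop near its front edge, in front of the sink, to the right of and nearer the robot than the rack (other jars far to the right are part of the room).
- jar_l2: spice jar, an upright cylinder 41 mm in diameter and 105 mm tall with a dark lid 40 mm in diameter (top 21 mm), 0.08 to 0.15 kg, loose; origin at the centre of its underside, z up its axis to the lid. Unmarked; starts standing loose on the worktop near its front edge, in front of the sink, to the right of and nearer the robot than the rack (other jars far to the right are part of the room).
- cam_base: foot of the small inspection camera, a black disc 92 mm in diameter on the worktop, fixed, to the left of the rack; origin at the centre of its underside. The whole camera is 86 mm tall.
- cam_head: white head of the inspection camera, 47 mm in diameter, 34 mm long, fixed on the foot; origin at the centre of the front face of its dark lens; z is the viewing direction, out of the lens: up and leaning 30 degrees from vertical, roughly towards the robot. The lens lies 73 mm above the worktop.
- water_glass: clear drinking glass, 81 mm in diameter, 93 mm tall, loose bystander behind the camera; origin at the centre of its underside.
- honey_jar: honey jar with a yellow lid, 64 mm in diameter, 100 mm tall, loose bystander; origin at the centre of its underside.
- tumbler: blue drinking tumbler, 74 mm in diameter, 181 mm tall, loose bystander behind the rack; origin at the centre of its underside.
- salt_shaker: salt shaker with grey top, 44 mm in diameter, 90 mm tall, loose bystander far right; origin at the centre of its underside.
- tomato_tin: low food tin, 76 mm in diameter, 58 mm tall, loose bystander at the left; origin at the centre of its underside.

How it is judged:
By the outcome, as a careful person would: the job done as asked, in the order asked, and still so for the second after the job is handed in, while the arm keeps its last pose, push and grip.
It also fails if it takes over 54 s, if anything falls off the work surface, if the arm or the gripper's body presses on something with over 40 N, if the wrist force passes 120 N, or if a joint passes its speed limit or range.

## Working session

There is one attempt and no reset: what is moved stays moved. The work goes in short steps, each a Python script; the robot and the scene stay as the last script left them, time stands still between calls to the robot, and variables do not carry over. Pictures are saved under pics/ and viewed, at most 10 in all, crops included, and the job is handed in when it is done.

```bash
ls; mkdir -p pics
cat > h.py <<'E'
import numpy as np, cv2
from scipy.spatial.transform import Rotation as R
from plant import manip, kinematics, camera, hand_in, finder
def att(c):
    a=np.array(c["attitude"],float)
    return a if a.shape==(3,3) else R.from_quat(a).as_matrix()
def ray(c,px):
    u=cv2.undistortPoints(np.array([[px]],float),np.array(c["K"]),np.array(c["D"]))[0,0]
    return att(c)@np.array([u[0],u[1],1.])
def at_z(c,px,z):
    d=ray(c,px);o=np.array(c["xyz"]);return o+d*(z-o[2])/d[2]
def proj(c,P):
    M=att(c).T; t=-M@np.array(c["xyz"])
    return cv2.projectPoints(np.atleast_2d(np.array(P,float)),cv2.Rodrigues(M)[0],t,np.array(c["K"]),np.array(c["D"]))[0][:,0]
def save(c,n): cv2.imwrite("pics/"+n,c["pixels"][:,:,::-1])
E
python3 - <<'E'
from h import *
print(manip.read_state())
for n in ["scene","side"]:
    c=camera(n); save(c,n+"1.png"); print(n,c["xyz"],c["attitude"],c["K"])
    for k in ["rack","rack_hole0","jar_marked","jar_l1","jar_r1","cam_base","cam_head","water_glass","honey_jar","tumbler","tomato_tin"]:
        print(k,[(np.round(d["at"]).astype(int).tolist(),round(d["score"],2)) for d in finder.search_frame(c,k)][:7])
print(manip.read_state()["clock"])
E
```

```text
pics
{'clock': 0.0, 'qpos': array([-1.44561350e+00,  4.91560741e-01,  1.55947280e+00,  2.30192709e-05,
        1.09165700e+00, -1.05598262e-01]), 'dq': array([-2.03733616e-03, -1.66731754e-04,  1.31498554e-03,  6.94598595e-05,
        3.16159140e-04,  1.37207595e-03]), 'joint_efforts': array([ 4.11372501e-03, -6.18445373e+01, -2.61589068e+01,  1.35437094e-04,
        4.13815869e-03, -1.47043841e-05]), 'tool_pos': array([ 0.14296123, -0.60819862,  0.23071895]), 'tcp_rot': array([ 9.93350357e-01,  1.15129351e-01,  4.83482302e-06, -5.49017972e-04]), 'ft_force': array([-0.11650968,  0.03226046,  0.34112004]), 'torque': array([ 0.01563439, -0.02574314,  0.00023206]), 'grasp_force': 0.0, 'gripper_width': 0.08537672817519251}
scene [-0.51374465 -1.01344043  0.82287682] [ 0.78218476 -0.32418656  0.2058319  -0.49063561] [[534.65045895   0.         315.83728219]
 [  0.         534.65045895 238.84426632]
 [  0.           0.           1.        ]]
rack [([296, 244], 0.72)]
rack_hole0 [([296, 247], 0.72), ([279, 224], 0.36)]
jar_marked [([279, 226], 0.54), ([353, 232], 0.31)]
jar_l1 [([374, 320],
[... 234 characters left out ...]
[421, 344], 0.36)]
tomato_tin [([350, 234], 0.63), ([187, 218], 0.55)]
side [0.19144978 1.2998476  0.99455836] [-0.13801789  0.87605574 -0.45477223  0.08160657] [[509.24990863   0.         318.50605413]
 [  0.         509.24990863 242.2102022 ]
 [  0.           0.           1.        ]]
rack [([319, 280], 0.94)]
rack_hole0 [([317, 280], 0.89)]
jar_marked [([309, 280], 0.82), ([320, 282], 0.39)]
jar_l1 [([388, 230], 0.62), ([403, 203], 0.61)]
jar_r1 [([339, 250], 0.65), ([306, 260], 0.57)]
cam_base [([306, 341], 0.9), ([404, 202], 0.7)]
cam_head [([310, 329], 0.64), ([337, 253], 0.4)]
water_glass [([255, 312], 0.98)]
honey_jar [([271, 361], 0.6)]
tumbler [([272, 233], 0.89)]
tomato_tin []
1.2
```

View pics/scene1.png

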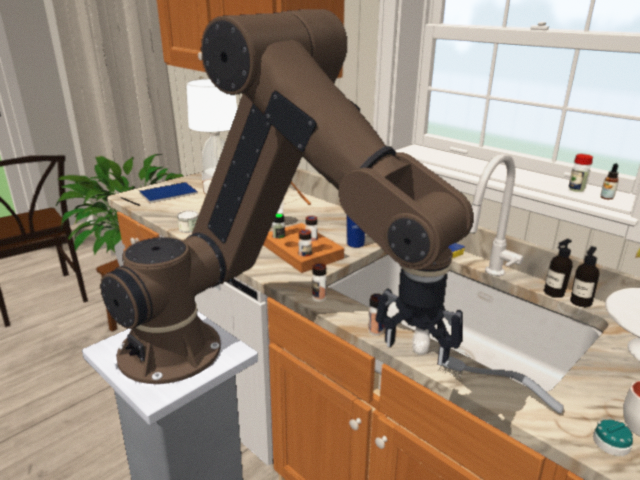

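View pics/side1.png

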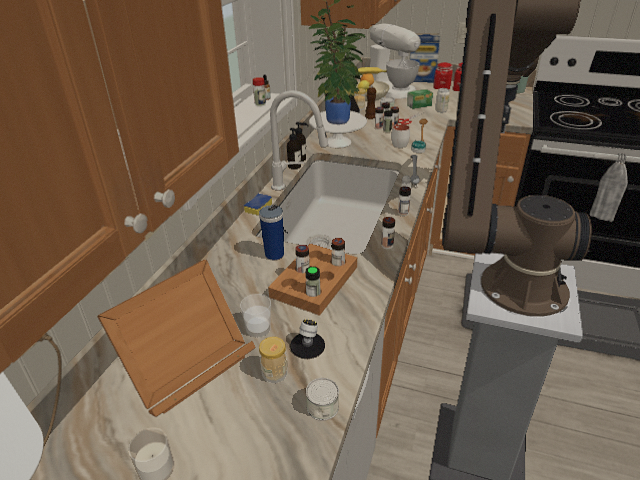

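Run:
```python
from h import *
c=camera("side")
for n,p,z in [("lidA",(388,221),.105),("lidB",(405,189),.105),("green",(313,270),.105+.01),("r1",(338,241),.115),("r2",(302,248),.115),("rack c",(314,277),.04),("cambase",(308,346),.005),("lens",(309,322),.073),("honeylid",(272,345),.1),("glass",(256,322),0.0),("tumbler",(272,210),.18),("tin",(322,385),.058),
 ("rk corners",(357,263),.04),("",(268,289),.04),("",(321,302),.04),("",(310,246),.04)]:
    print(n,at_z(c,p,z).round(3))
w=camera("wrist"); s=manip.read_state()
T=R.from_quat(s["tcp_rot"]).as_matrix()
print("cam in tool",T.T@(np.array(w["xyz"])-s["tool_pos"]),(T.T@att(w)).round(3),w["K"])
# scene check of jars
c=camera("scene")
print(at_z(c,(319,268),.105),at_z(c,(376,297),.105))
```

```text
lidA [ 0.432 -0.081  0.105]
lidB [ 0.418 -0.306  0.105]
green [0.575 0.245 0.115]
r1 [0.549 0.088 0.115]
r2 [0.641 0.154 0.115]
rack c [0.594 0.186 0.04 ]
cambase [0.531 0.422 0.005]
lens [0.533 0.403 0.073]
honeylid [0.582 0.529 0.1  ]
glass [0.702 0.376 0.   ]
tumbler [0.765 0.077 0.18 ]
tin [0.442 0.573 0.058]
rk corners [0.49  0.081 0.04 ]
 [0.704 0.277 0.04 ]
 [0.54  0.285 0.04 ]
 [0.658 0.038 0.04 ]
cam in tool [ 8.23102471e-02 -5.83244774e-05 -1.42155773e-01] [[ 0.001 -0.947 -0.321]
 [ 1.     0.001  0.001]
 [-0.001 -0.321  0.947]] [[366.3637383    0.         325.02164581]
 [  0.         366.3637383  237.41096448]
 [  0.           0.           1.        ]]
[ 0.41926164 -0.1020942   0.105     ] [ 0.41347683 -0.30962384  0.105     ]
```

```bash
cat >> h.py <<'E'
def down(yaw):
    x=np.array([np.cos(yaw),np.sin(yaw),0]);z=np.array([0,0,-1.]);return R.from_matrix(np.c_[x,np.cross(z,x),z]).as_quat()
E
python3 - <<'E'
from h import *
import pickle
for i,p in enumerate([(.46,-.16,.30),(.47,.24,.30)]):
    manip.move_to(np.array(p),down(np.pi)); manip.pause(.2)
    c=camera("wrist"); save(c,f"w{i}.png"); pickle.dump(c,open(f"w{i}.pkl","wb"))
    for k in ["rack","jar_marked","jar_l1","cam_base","cam_head"]:
        print(k,[(np.round(d["at"]).astype(int).tolist(),round(d["score"],2)) for d in finder.search_frame(c,k)][:6])
s=manip.read_state();print(s["clock"],s["qpos"])
E
```

```text
rack [([541, 296], 0.62)]
jar_marked []
jar_l1 [([172, 161], 0.84), ([394, 174], 0.74), ([599, 356], 0.2)]
cam_base [([543, 299], 0.64)]
cam_head [([395, 172], 0.35)]
rack [([271, 277], 0.55), ([183, 274], 0.35), ([214, 398], 0.21)]
jar_marked [([332, 298], 0.56)]
jar_l1 [([28, 160], 0.82)]
cam_base [([470, 238], 0.59), ([28, 158], 0.18)]
cam_head [([478, 250], 0.83)]
5.825 [ 3.46685865e-01  2.84375208e-01  1.70031392e+00  8.26143603e-06
  1.15695776e+00 -1.22388671e+00]
```

View pics/w0.png

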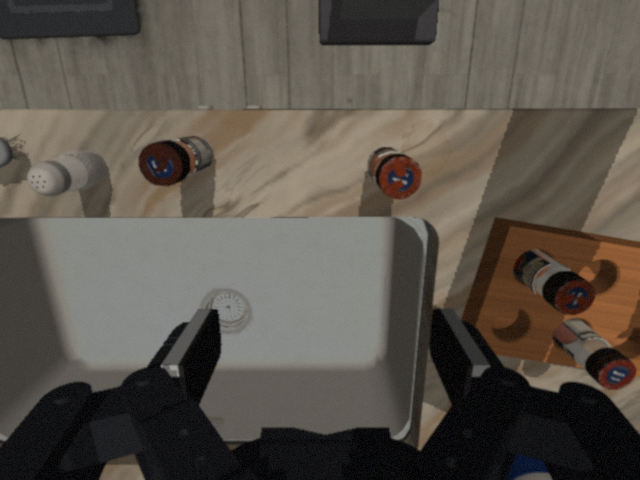

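View pics/w1.png

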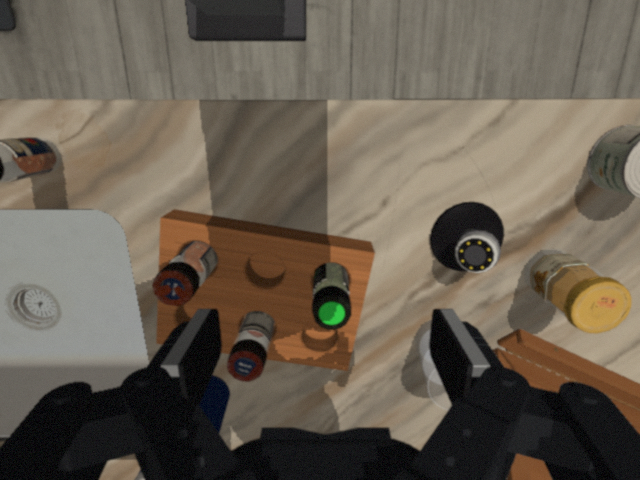

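```bash
cat > ov.py <<'E'
from h import *
import pickle,sys
from scipy.optimize import least_squares
w0,w1=[pickle.load(open(f"w{i}.pkl","rb")) for i in (0,1)]
def circ(c,z,r=.02):
    t=np.linspace(0,2*np.pi,60);return np.c_[c[0]+r*np.cos(t),c[1]+r*np.sin(t),0*t+z]
H=[(-.04,-.08),(-.04,0),(-.04,.08),(.04,-.08),(.04,0),(.04,.08)]
def rk(p,q,z):
    q=np.atleast_2d(q);c,s=np.cos(p[2]),np.sin(p[2]);return np.c_[p[0]+c*q[:,0]-s*q[:,1],p[1]+s*q[:,0]+c*q[:,1],np.zeros(len(q))+z]
def lines(im,c,P,col,k,o):
    p=(proj(c,P)-o)*k; cv2.polylines(im,[np.round(p*8).astype(int)],False,col,1,shift=3)
def crop(c,x0,y0,w,h,k): return cv2.resize(np.ascontiguousarray(c["pixels"][y0:y0+h,x0:x0+w,::-1]),None,fx=k,fy=k,interpolation=cv2.INTER_CUBIC)
E
cat > o1.py <<'E'
from ov import *
# rack fit from clicked points in w1 : top face right-front (373,249), right-back (351,369), left-front(163,219); bottom right-front (374,241), left-front (168,210)
pts=[((.085-.17,.125),.04,(371,251)),((.085,.125),.04,(351,369)),((-.085,-.125),.04,(163,219)),((-.085,.125),0,(374,241)),((-.085,-.125),0,(168,210))]
f=lambda p:np.concatenate([proj(w1,rk(p,q,z))[0]-np.array(u) for q,z,u in pts])
r=least_squares(f,[.59,.18,-.2]);p=r.x;print(p,r.fun.round(1))
A=at_z(w0,(401,177),.105);B=at_z(w0,(164,162),.105);print(A,B)
a=crop(w1,150,190,240,200,3);o=np.array([150,190])
for z in (0,.04): lines(a,w1,rk(p,[(-.085,-.125),(-.085,.125),(.085,.125),(.085,-.125),(-.085,-.125)],z),(255,255,0),3,o)
for i,h in enumerate(H):
    cc=rk(p,h,0)[0]
    lines(a,w1,circ(cc,.04,.0235),(255,255,255),3,o)
    if i in(0,2,4): lines(a,w1,circ(cc,.115),(0,255,255),3,o)
cv2.imwrite("pics/o1.png",a)
b=crop(w0,120,120,320,100,2.5);o=np.array([120,120])
for J in(A,B):
    lines(b,w0,circ(J,.105),(0,255,255),2.5,o);lines(b,w0,circ(J,0,.0205),(255,255,0),2.5,o)
d=crop(w1,420,190,100,100,3);o=np.array([420,190])
L=at_z(w1,(477,254),.073);C=at_z(w1,(466,236),.0);print(L,C)
lines(d,w1,circ(C,0,.046),(255,255,0),3,o)
e=np.zeros((560,800,3),np.uint8);e[:250]=b;e[250:550,:300]=d
cv2.imwrite("pics/o2.png",e)
E
python3 o1.py
```

```text
[ 0.60485934  0.16072789 -0.15330025] [ 3.7 -0.4 -1.4  1.  -3.9  0.3 -3.3 -1.4  5.   0.6]
[ 0.43251713 -0.09069201  0.105     ] [ 0.41892848 -0.30651548  0.105     ]
[0.53135527 0.40291925 0.073     ] [0.53521505 0.41809203 0.        ]
```

View pics/o1.png

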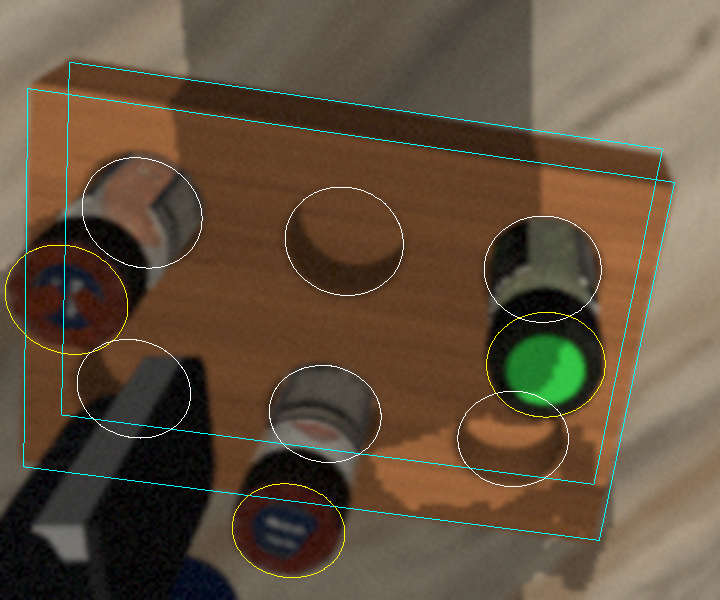

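View pics/o2.png

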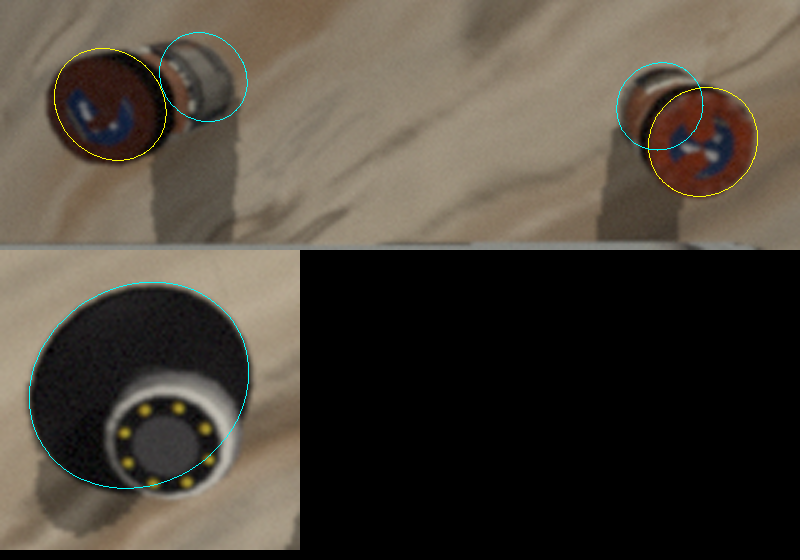

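```bash
cat >> h.py <<'E'
RK=np.array([0.60486,0.16073,-0.1533])
HH=[(-.04,-.08),(-.04,0),(-.04,.08),(.04,-.08),(.04,0),(.04,.08)]
def well(i):
    c,s=np.cos(RK[2]),np.sin(RK[2]);q=HH[i];return np.array([RK[0]+c*q[0]-s*q[1],RK[1]+s*q[0]+c*q[1]])
def pick(xy,z,yaw,up=.25,op=.07):
    q=down(yaw); manip.gripper_to(op,40) if abs(manip.read_state()["gripper_width"]-op)>.005 else 0
    manip.move_to(np.r_[xy,z+.13],q); print("dn",manip.move_l(np.r_[xy,z],speed=.15,threshold=15))
    manip.gripper_to(0.,40); s=manip.read_state(); print("grip",s["gripper_width"],s["grasp_force"],s["tool_pos"].round(4),s["clock"])
    manip.move_l(np.r_[xy,up],speed=.25)
def lower(xy,yaw,z=.056):
    manip.move_to(np.r_[xy,.2],down(yaw)); manip.move_l(np.r_[xy,z+.035],speed=.2); manip.pause(.15)
    t=manip.move_l(np.r_[xy,z-.003],speed=.04,threshold=6); s=manip.read_state()
    print("low",t,s["tool_pos"].round(4),s["ft_force"].round(1),s["clock"]); return s["tool_pos"][2]
E
python3 - <<'E'
from h import *
import pickle
w0=pickle.load(open("w0.pkl","rb")); w1=pickle.load(open("w1.pkl","rb"))
A=at_z(w0,(401,177),.105)[:2]; print(A,at_z(w0,(162.8,163.6),.105),at_z(w1,(475.3,255),.073),well(3),well(5))
pick(A,.046,np.pi)
c=camera("wrist");save(c,"gA.png")
z=lower(well(3),np.pi+RK[2])
c=camera("wrist");save(c,"lA.png")
E
```

```text
[ 0.43251713 -0.09069201] [ 0.42036226 -0.30780558  0.105     ] [0.53251188 0.4012418  0.073     ] [0.63217488 0.07556019] [0.65660692 0.23368379]
dn False
grip 0.039984916886405236 38.807477611117065 [ 0.4328 -0.0908  0.0467] 8.8583
low True [0.6319 0.0756 0.0565] [ 0.4 -0.1  3.3] 12.5417
```

Run:
```python
from h import *
manip.gripper_to(.062)
manip.move_l(np.r_[well(3),.25],speed=.25)
pick(np.array([.4204,-.3078]),.046,np.pi)
z=lower(well(5),np.pi+RK[2])
if z<.060:
    manip.gripper_to(.062); manip.move_l(np.r_[well(5),.25],speed=.25)
# look at the camera & rack
manip.move_to(np.array([.50,.30,.27]),down(np.pi)); manip.pause(.2)
c=camera("wrist");save(c,"v1.png")
import pickle;pickle.dump(c,open("v1.pkl","wb"))
print(manip.read_state()["clock"])
```

```text
dn False
grip 0.039848450131791904 39.192116670892574 [ 0.4207 -0.3081  0.0468] 17.1333
low True [0.6564 0.2333 0.0568] [-0.  -1.9  5.5] 21.8583
24.1
```

View pics/v1.png

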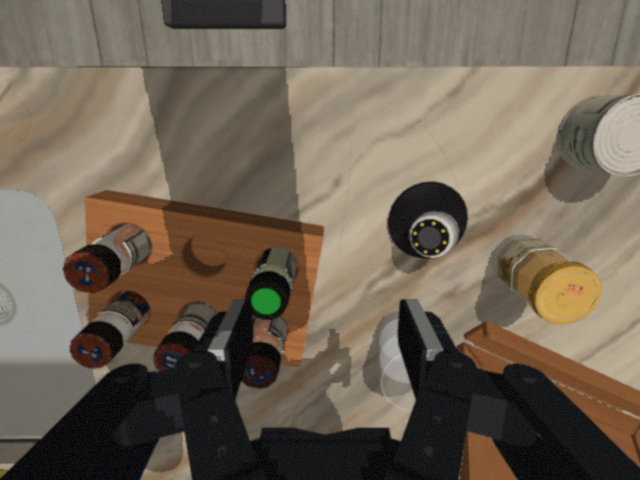

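```bash
cat > fit.py <<'E'
from ov import *
def axis(az,tilt=np.pi/6): return np.array([np.sin(tilt)*np.cos(az),np.sin(tilt)*np.sin(az),np.cos(tilt)])
def ring(L,az,r,off=0,n=60):
    d=axis(az);e=np.cross(d,[0,0,1]);e/=np.linalg.norm(e);f=np.cross(d,e);t=np.linspace(0,2*np.pi,n)
    return L+off*d+r*(np.cos(t)[:,None]*e+np.sin(t)[:,None]*f)
def leds(c,near,rad=35):
    im=cv2.cvtColor(c["pixels"],cv2.COLOR_RGB2HSV).astype(int);g=c["pixels"].astype(int)
    m=((g[:,:,0]-g[:,:,2]>60)&(g[:,:,1]-g[:,:,2]>40)&(abs(g[:,:,0]-g[:,:,1])<70)).astype(np.uint8)
    n,_,st,ce=cv2.connectedComponentsWithStats(m)
    return [ce[i] for i in range(1,n) if 2<=st[i,4]<80 and np.hypot(*(ce[i]-near))<rad]
E
python3 - <<'E'
from fit import *
for p in [(.45,.41,.27),(.47,.41,.24)]:
    print(kinematics.inverse_kinematics(np.array(p),down(np.pi/2)))
manip.move_to(np.array([.45,.41,.26]),down(np.pi/2)); manip.pause(.2)
c=camera("wrist");save(c,"v2.png");pickle.dump(c,open("v2.pkl","wb"))
L=np.array([.5325,.4012,.073]);u=proj(c,L)[0];print(u,manip.read_state()["clock"])
for n in ("w1","v1","v2"):
    cc=pickle.load(open(n+".pkl","rb"));l=leds(cc,proj(cc,L)[0]);print(n,proj(cc,L)[0],len(l),np.round(l,1).tolist())
x,y=np.clip(np.round(u).astype(int)-50,0,[540,380]);a=crop(c,x,y,100,100,6);o=np.array([x,y])
for az,col in((-2.2,(0,255,0)),(-2.7,(0,0,255)),(-1.7,(255,0,255))):
    lines(a,c,ring(L,az,.0235),col,6,o)
cv2.imwrite("pics/v2c.png",a)
E
```

```text
[ 6.30456292e-01  4.32499374e-01  1.55083298e+00 -4.44089210e-16
  1.15826030e+00  6.30456292e-01]
[ 6.11464110e-01  4.80963047e-01  1.55168141e+00 -4.44089210e-16
  1.10894819e+00  6.11464110e-01]
[413.71148118 216.74765166] 25.9083
w1 [475.26259263 254.9897397 ] 8 [[479.0, 242.0], [467.8, 243.0], [461.0, 250.5], [488.0, 249.0], [462.0, 260.5], [489.1, 259.3], [470.5, 267.2], [481.8, 267.0]]
v1 [429.70924512 237.39189058] 8 [[433.4, 223.0], [421.5, 224.0], [442.7, 230.5], [414.5, 232.8], [444.2, 242.0], [416.2, 244.0], [436.6, 250.6], [425.2, 251.2]]
v2 [413.71148118 216.74765166] 8 [[419.5, 206.3], [406.5, 207.7], [428.9, 211.5], [398.5, 215.0], [429.5, 220.0], [399.5, 223.2], [408.6, 228.1], [420.6, 227.1]]
```

View pics/v2c.png

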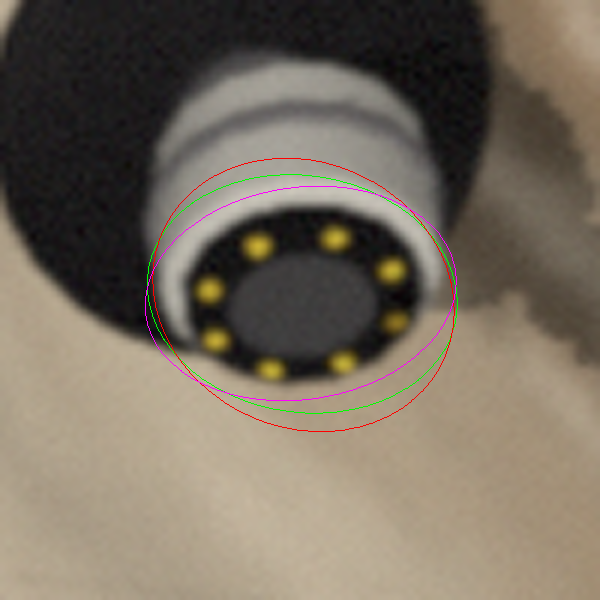

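```bash
cat >> fit.py <<'E'
def solve(freetilt=False,names=("w1","v1","v2"),offs=True):
    V=[pickle.load(open(n+".pkl","rb")) for n in names];L0=np.array([.5325,.4012,.073])
    U=[np.array(leds(c,proj(c,L0)[0])) for c in V]
    def res(p):
        d=axis(p[3],p[6]);e=np.cross(d,[0,0,1]);e/=np.linalg.norm(e);f=np.cross(d,e);t=p[5]+np.arange(8)*np.pi/4
        X=p[:3]+p[4]*(np.cos(t)[:,None]*e+np.sin(t)[:,None]*f);o=[]
        for c,u in zip(V,U):
            q=proj(c,X);D=np.linalg.norm(u[:,None]-q[None],axis=2);o.append((u-q[D.argmin(1)]).ravel())
        return np.r_[np.concatenate(o),(p[2]-.073)*3000,(p[6]-np.pi/6)*(5 if freetilt else 1e4)]
    best=None
    for az in np.linspace(-3.2,-1,6):
        for ph in np.arange(4)*np.pi/16:
            r=least_squares(res,[*L0,az,.017,ph,np.pi/6],x_scale=[.01,.01,.01,.3,.01,.3,.1])
            if best is None or r.cost<best.cost: best=r
    return best
E
python3 - <<'E'
from fit import *
for ft in(False,True):
    b=solve(ft);print(b.x.round(4),b.cost.round(2),np.abs(b.fun).max().round(2))
p=solve().x;L=p[:3]
def sticker(c):
    g=c["pixels"].astype(int);m=((g[:,:,1]>1.8*g[:,:,0])&(g[:,:,1]>1.8*g[:,:,2])&(g[:,:,1]>90)).astype(np.uint8)
    n,_,st,ce=cv2.connectedComponentsWithStats(m);i=1+st[1:,4].argmax();return ce[i],st[i,4]
for n in("w1","v1"):
    c=pickle.load(open(n+".pkl","rb"));u,a=sticker(c);print(n,u,a,at_z(c,u,.115))
print("well2",well(2))
d=axis(p[3]);z=-d
for roll in np.arange(-180,180,30):
    e=np.cross(z,[0,0,1]);e/=np.linalg.norm(e);x=R.from_rotvec(z*np.radians(roll)).apply(e)
    q=R.from_matrix(np.c_[x,np.cross(z,x),z]).as_quat()
    # TCP 46 mm above base along d
    print(roll,x.round(2),[None if (k:=kinematics.inverse_kinematics(L+(h)*d,q)) is None else np.round(k,2).tolist() for h in(.126,.2)])
E
```

```text
[ 0.5325  0.4006  0.073  -1.7287  0.0148 -0.0196  0.5236] 0.62 0.44
[ 0.5325  0.4006  0.073  -1.7287  0.0148  0.7657  0.5226] 0.62 0.45
w1 [331.69421488 313.17768595] 484 [0.57923826 0.24580672 0.115     ]
v1 [265.59310345 300.89137931] 580 [0.57904902 0.24539396 0.115     ]
well2 [0.57754512 0.24589981]
-180 [-0.99  0.16 -0.  ] [[0.28, 0.48, 1.84, 0.75, 0.73, -1.69], [0.21, 0.37, 1.82, 0.66, 0.86, -1.62]]
-150 [-0.79  0.56  0.25] [[0.28, 0.48, 1.84, 0.75, 0.73, -1.16], [0.21, 0.37, 1.82, 0.66, 0.86, -1.1]]
-120 [-0.38  0.82  0.43] [[0.28, 0.48, 1.84, 0.75, 0.73, -0.64], [0.21, 0.37, 1.82, 0.66, 0.86, -0.57]]
-90 [0.14 0.86 0.5 ] [[0.28, 0.48, 1.84, 0.75, 0.73, -0.12], [0.21, 0.37, 1.82, 0.66, 0.86, -0.05]]
-60 [0.61 0.66 0.43] [[0.28, 0.48, 1.84, 0.75, 0.73, 0.41], [0.21, 0.37, 1.82, 0.66, 0.86, 0.47]]
-30 [0.92 0.29 0.25] [[0.28, 0.48, 1.84, 0.75, 0.73, 0.93], [0.21, 0.37, 1.82, 0.66, 0.86, 1.0]]
0 [ 0.99 -0.16  0.  ] [[0.28, 0.48, 1.84, 0.75, 0.73, 1.45], [0.21, 0.37, 1.82, 0.66, 0.86, 1.52]]
30 [ 0.79 -0.56 -0.25] [[0.28, 0.48, 1.84, 0.75, 0.73, 1.98], [0.21, 0.37, 1.82, 0.66, 0.86, 2.05]]
60 [ 0.38 -0.82 -0.43] [[0.28, 0.48, 1.84, 0.75, 0.73, 2.5], [0.21, 0.37, 1.82, 0.66, 0.86, 2.57]]
90 [-0.14 -0.86 -0.5 ] [None, None]
120 [-0.61 -0.66 -0.43] [None, [0.21, 0.37, 1.82, 0.66, 0.86, -2.67]]
150 [-0.92 -0.29 -0.25] [[0.28, 0.48, 1.84, 0.75, 0.73, -2.21], [0.21, 0.37, 1.82, 0.66, 0.86, -2.14]]
```

Run:
```python
from fit import *
p=solve().x;L=p[:3];d=axis(p[3]);z=-d
xy=np.array([.5791,.2456]);yaw=np.pi+RK[2]
manip.move_to(np.r_[xy,.2],down(yaw)); print("dn",manip.move_l(np.r_[xy,.056],speed=.12,threshold=12))
manip.gripper_to(0.,45); s=manip.read_state(); print(s["gripper_width"],s["tool_pos"])
h=s["tool_pos"][2]-.010
manip.move_l(np.r_[xy,.11],speed=.1); manip.move_l(np.r_[xy,.25],speed=.2)
c=camera("wrist");save(c,"g2.png");pickle.dump(c,open("g2.pkl","wb"))
e=np.cross(z,[0,0,1]);e/=np.linalg.norm(e);x=-e
q=R.from_matrix(np.c_[x,np.cross(z,x),z]).as_quat()
manip.move_to(L+(.08+h+.07)*d,q); print(manip.move_l(L+(.08+h)*d,speed=.08,threshold=20)); manip.pause(.4)
s=manip.read_state();t=R.from_quat(s["tcp_rot"]).as_matrix()
print(s["clock"],(s["tool_pos"]-(L+(.08+h)*d)),np.degrees(np.arccos(-t[:,2]@d)),s["gripper_width"],s["ft_force"])
c=camera("side");pickle.dump(c,open("s2.pkl","wb"))
# overlay expected jar outline
a=crop(c,240,200,180,180,3);o=np.array([240,200])
for off,r in((.08,.0205),(.164,.0205),(.185,.02)): lines(a,c,ring(L,p[3],r,off),(0,255,255),3,o)
lines(a,c,ring(L,p[3],.0235),(255,255,0),3,o)
w=camera("wrist");save(w,"w9.png");pickle.dump(w,open("w9.pkl","wb"))
b=np.zeros((540,800,3),np.uint8);b[:,:540]=a
b[:260,540:]=cv2.resize(np.ascontiguousarray(w["pixels"][220:480,190:450,::-1]),(260,260))
cv2.imwrite("pics/fin.png",b)
```

```text
dn False
0.040307683807281953 [0.5793768  0.24562541 0.05675589]
False
32.8167 [ 3.09180658e-05 -4.95206961e-05  1.67490942e-04] 0.014997958801772826 0.03998363278897529 [-0.29657577  0.22328881 -1.32607319]
```

View pics/fin.png

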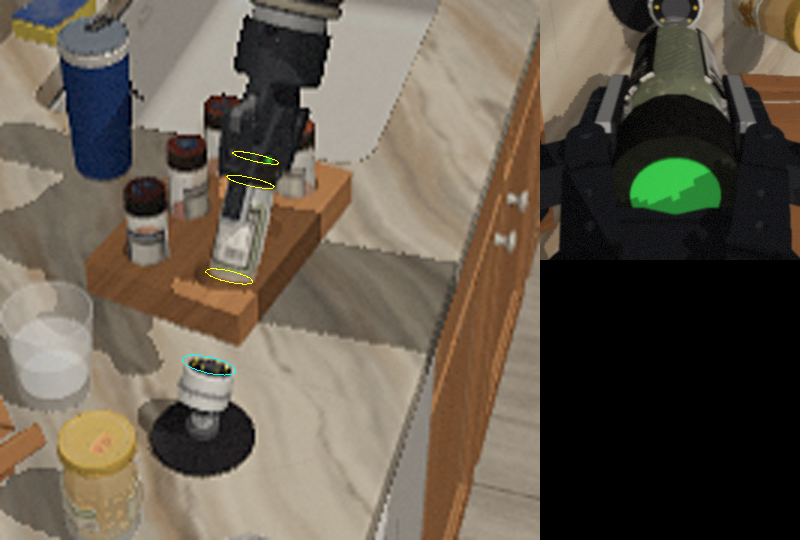

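Run:
```python
from fit import *
p=solve().x;L=p[:3]
s=pickle.load(open("s2.pkl","rb"));w=pickle.load(open("w9.pkl","rb"))
out=np.zeros((600,800,3),np.uint8)
def draw(a,c,k,o):
    for off,r in((.08,.0205),(.164,.0205),(.185,.02)): lines(a,c,ring(L,p[3],r,off),(0,255,255),k,o)
    lines(a,c,ring(L,p[3],.0235),(255,255,0),k,o)
    R1=ring(L,p[3],.0205,.08,25)[:-1];R2=ring(L,p[3],.0205,.164,25)[:-1]
    P,Q=proj(c,R1),proj(c,R2);ax=(Q.mean(0)-P.mean(0));n=np.array([-ax[1],ax[0]])
    for i in((P@n).argmin(),(P@n).argmax()): lines(a,c,np.array([R1[i],R2[i]]),(0,255,255),k,o)
# side crop: px 300..345 x, 245..333
for j,dr in enumerate((0,1)):
    a=crop(s,295,245,38,60,10)[:600,:380];o=np.array([295,245])
    if dr: draw(a,s,10,o)
    a=cv2.resize(a,(190,300));out[300*j:300*j+300,:190]=a
a=crop(w,230,210,200,200,3);draw(a,w,3,np.array([230,210]));out[:600,195:795]=a
cv2.imwrite("pics/chk.png",out)
```

```text
(no output)
```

View pics/chk.png

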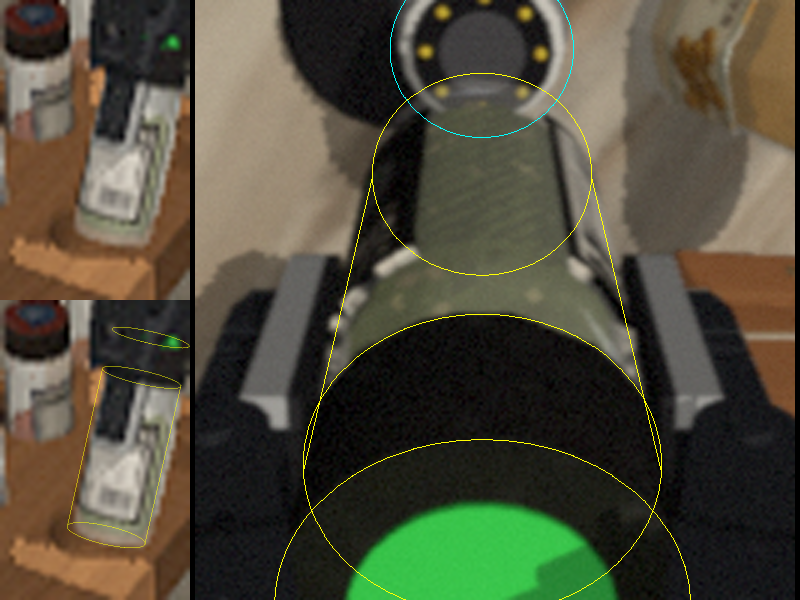

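Run:
```python
from h import *
s=manip.read_state();print(s["clock"],s["gripper_width"],s["grasp_force"],abs(s["dq"]).max())
print(hand_in())
```

```text
32.9167 0.03953671723683516 45.27084311004728 0.0020665302931387754
the job is handed in; nothing more can be done
None
```

The job is handed in at 32.9 s of the 54 s allowed. Both loose jars were lowered upright into wells 3 and 5. The green-sticker jar is held still in the gripper, base facing the inspection lens at about 80 mm. The camera overlay shows its alignment is good to about 1–2 mm, but I could not confirm that the date stamp is readable.

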